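# Hang the blue mug on the swing-out hook

## Task

Tidy the coffee corner: first swing the mug stand's folded hook arm fully out, until it stops, and only then pick up the blue mug and hang it by its handle on the hook, so that it hangs there freely with the arm still out. Leave the white mug, sugar jar, tea tin, saucer and spoon where they are.

Things in the scene. Friction and masses are not known exactly. Their poses are not given: they have to be found in the camera images.
- mug_stand: Fixed stand: oak base (x -80 to 70, y -60 to 130 mm, 18 thick) with an upright white post (20 mm diameter, at x = 50, y = 0, top 220 mm above the table) and a black swing arm hinged before it on a bracket 22 mm wide, top 219 mm. Origin: on the table, on the arm's vertical hinge axis; z up, x from hinge to post, y the way the folded arm points.
- hook_arm (a joint): Angle of the swing arm (rad), counter-clockwise from above: 0 = folded sideways along the stand's +y, over the base; 1.571 = fully out at its stop, along the stand's -x (away from the post, roughly towards the robot). Stays where it is left; takes about 0.12 N m (1.2 N at the tip) to turn.
- hook_tip (a point): Centre of the red ball (14 mm diameter) on the upturned end of the swing arm: 106 mm from the hinge axis, 217 mm above the table. It can be pinched from above or pushed sideways. Axes as hook_mid.
- hook_mid (a point): Point on the arm's rod, 60 mm from the hinge axis, 202 mm above the table; y along the arm from hinge to tip, z up, turns with the arm. Rod 12 mm thick, its centre 200 (hinge) to 203 mm up; the last 11 mm turn up to the red ball, top 224 mm. A handle is threaded over the ball, along the rod towards the hinge, then lowered.
- blue_mug: Blue ceramic mug to be hung, loose, about 0.2 kg, upright at the start. Round straight body 64 mm in diameter, 85 high, wall 4. Origin: centre of its underside, z up. Handle: D loop in the mug's y-z plane on its +y side (threaded along the mug's x), bar 9 mm thick, bar centre 19 to 72 mm above the underside, out to 65 mm from the axis. Let go on the hook it swings down, mouth sideways, and sways.
- blue_mug_loop (a point): Centre of the blue mug's handle opening: 46 mm from the mug's axis along its y, 45.5 mm above its underside. The opening is 44 mm high and about 28 mm wide. Same axes as the mug.
- white_mug: White mug, a bystander of exactly the blue mug's shape and size; to be left alone. Origin: centre of its underside, handle on its +y side.
- sugar_jar: Glass jar with wooden cap, 64 mm diameter, 110 mm high, a bystander. Origin: centre of its underside.
- tea_tin: Green tin, 70 mm diameter, 100 mm high, a bystander. Origin: centre of its underside.
- saucer: White saucer, 120 mm diameter, 18 mm high, a bystander. Origin: centre of its underside.
- spoon: Spoon 160 mm long lying on the table, a bystander. Origin: middle of its underside, x along its length.
Things that resemble listed ones, but are neither listed nor needed, are in the scene too. There is more than one size of the blue_mug; the job needs the largest.

How it is judged (in metres and radians):
On the way, in this order (a step that is already met when the one before it is completed fails the run):
1. the hook arm is swung fully out (joint above 1.45 rad) while the blue mug still stands on the table (value of joint hook_arm above 1.45 rad and height (world z) of blue_mug below 0.01 m), for 0.2 s.
2. the blue mug is lifted clear of the table (over 80 mm) (height (world z) of blue_mug above 0.08 m), for 0.2 s.
At the end, for the whole second after the job is handed in: Arm still out (over 1.35 rad); blue mug let go and hanging (it may sway) with the rod through its handle: loop centre within 22 mm of the rod sideways and in height, -50 to +45 mm along it from hook_mid, mug x within 0.6 rad of the rod; each bystander under 30 mm from its start (value of joint hook_arm above 1.35 rad and y of blue_mug_loop in the frame of hook_mid between -0.05 and 0.045 m and x of blue_mug_loop in the frame of hook_mid between -0.022 and 0.022 m and z of blue_mug_loop in the frame of hook_mid between -0.022 and 0.022 m and angle between the x axis of blue_mug and the y axis of hook_mid, either way round below 0.6 rad and distance of each of white_mug, sugar_jar, tea_tin, saucer, spoon from where it was at the start of the episode below 0.03 m); the robot touches nothing.
It fails at once if a bystander (white mug, sugar jar, tea tin, saucer, spoon) is shoved or lifted over 50 mm from its place (distance of any of white_mug, sugar_jar, tea_tin, saucer, spoon from where it was at the start of the episode above 0.05 m).
It also fails if it takes over 58 s, if anything falls off the work surface, if the arm or the gripper's body presses on something with over 40 N, if the wrist force passes 120 N, or if a joint passes its speed limit or range.

## Robot

A 6-joint arm with a two-finger parallel gripper is mounted at the origin on the work surface. World frame = base frame: x ahead of the robot, y to its left, z up, the work surface at z = 0. Lengths are in mm, angles in rad, forces in N, time in s.
With the tool pointing down it reaches from about 275 to 1000 mm from the base axis. Payload 8.4 kg.
Tool frame: the origin (TCP) lies at the very end of the fingers, on their centre line; the grasp point (between the pads) lies 19 mm behind it; z points along the fingers, y is the line along which they close (so a half turn about z gives the same grasp; the last joint's range is limited). The gripper opens to 85 mm and grips with 20 to 120 N. Pads are 22 mm wide; open, the fingers measure 114 mm over their backs; the gripper's body (76 mm by 85 mm) begins 54 mm behind the grasp point. The pads swing forward as they close: fully open they stand 13 mm farther back than shut.
Start: joints at [-1.143, 0.353, 1.633, -0, 1.155, -0.002], TCP at [260.429, -568.159, 231.281] pointing down, gripper open.
Joint ranges: [-2.63, 2.63], [-0.92, 2.1], [0.06, 2.66], [-1.3, 4.44], [0, 2.69], [-3.02, 3.02]. Speed limits (rad/s): [2.22, 2.22, 2.79, 3.14, 3.14, 3.14].

## Interface

Orientations are given as [roll, pitch, yaw] about the fixed x, y, z axes, in that order (R = Rz(yaw) Ry(pitch) Rx(roll)).
In Python, from rig import r, vision gives the robot as it stands. The module is installed in compiled form; this text tells all that it offers.
- The arm moves only by the tool play_rows, never from a script. Its argument "steps" is a list of rows, each an object with "delta_pos": the shift along the tool's x, y, z in cm, a list of three; "yaw": the turn about the tool's z in rad; "jaw": the opening in per cent of the stroke, from 0 (shut) to 100 (fully open). A call has exactly 8 rows; each row is the pose to reach, as a shift and turn from the pose commanded when the call began, along the tool's axes at that moment; what a row does not reach only later rows make up. A row lasts 1/10 s, in which the tool goes at most 50 mm and 8.59 degrees, less where a joint would pass 70% of its speed; a pose out of reach is approached as far as the arm can. A call with a gripper value outside its range is refused whole. The fingers move at their own pace and stop on an object; "grip_force" is the grip in N (left out, the last holds). Time passes only in rows, so rows that repeat a pose let the fingers close, or fill a call up. It gives the time, the measured TCP pose, the force, the opening and the grip force at its end, in the units of the state.
- r.sense(): the state, without advancing time (a new reading comes with each control period).
- vision.grab_frame(name): name is "scene" or "top" or "wrist"; returns (picture, depth): 400x640x3 uint8, red, green, blue; 400x640 float32, mm along the optical axis (not along the pixel's ray), 0 where there is no reading.
- vision.calibration(name): a dict with "mtx" (3x3 intrinsics, pixels), "extrinsics" (4x4, takes a point from camera to world coordinates). Camera axes: x right, y down, z forward; pixel columns grow to the right and rows downward; lengths in mm; the calibration is good to about 2 mm. A picture is of the moment at which its call begins: read the wrist's pose just before it. calibration takes no time and is no camera call; for the wrist camera it gives the pose at the moment of the call.
- r.sign_off(): hands the job in; it is judged then, once.
Trained networks look in the newest picture that a camera, given by its name, has taken for a name from the list of things; names that differ only in an ending like _2 or _b are one class to them, and where a whole thing is asked for, a point or a joint stands for the part that bears it (a point fixed in the world has none). Each returns a list of dicts, best first, with "conf" (0 to 1); they miss things now and then, are a little off and sometimes report something else, mostly with a low value. They report only what shows in the picture. A call takes as long as a camera call. They do not tell look-alikes from the thing itself.
- vision.cut_out(camera, thing): "region" (400x640 bool, what is visible of it) and "uv" ([column, row] in pixels, amid what is visible of it).
- vision.landmark_of(camera, thing): "uv" ([column, row] in pixels: a listed point, or the origin of a listed thing).
The state is a dict: "clock": time; "qpos": joint angles; "qvel": joint speeds; "joint_efforts": joint torques, N m; "eef_pos": TCP position; "tcp_rot": TCP orientation; "contact_force": force on the tool from outside, world axes, zero at the start; "wrist_torque": the same for the moment, N m; "opening": opening from 0.0 (shut) to 1.0 (fully open); "grasp_force": force on a finger pad.
Only numpy, scipy, OpenCV 4.12 (cv2) and the standard library are available. Lean on these libraries where they do the work, as an engineer would, in place of code of your own. Each camera call takes 0.05 s, during which the arm holds its last target. There are 200 camera calls.

## Working session

There is one attempt and no reset: what is moved stays moved. The work goes in short steps, Python scripts to look and compute and a tool call to move; the robot and the scene stay as the last step left them, time stands still between calls to the robot, and variables do not carry over. Pictures are saved under pics/ and viewed, at most 10 in all, crops included, and the job is handed in when it is done.

Besides the shell and the picture viewer there is one more tool, called after "Call:" as name([rows], argument=value, ...), one row to a line, values as JSON. play_rows: Moves the arm, as the interface text tells. Its arguments: {"type":"object","properties":{"steps":{"type":"array"},"grip_force":{"type":"number"}},"required":["steps"]}

```bash
mkdir -p pics; cat > h.py <<'E'
import numpy as np, cv2
from rig import r, vision
from scipy.spatial.transform import Rotation as R
def world(cam, uv, d):
    c=vision.calibration(cam);K=np.array(c["mtx"]);E=np.array(c["extrinsics"])
    p=np.linalg.inv(K)@np.array([uv[0],uv[1],1.0])*d
    return (E[:3,:3]@p+E[:3,3])
def cloud(cam,depth,mask):
    c=vision.calibration(cam);K=np.array(c["mtx"]);E=np.array(c["extrinsics"])
    v,u=np.nonzero(mask&(depth>0));d=depth[v,u]
    p=np.stack([(u-K[0,2])/K[0,0]*d,(v-K[1,2])/K[1,1]*d,d])
    return (E[:3,:3]@p).T+E[:3,3]
def onplane(cam,uv,z):
    a=world(cam,uv,1.);c=np.array(vision.calibration(cam)["extrinsics"])[:3,3]
    return c+(a-c)*(z-c[2])/(a[2]-c[2])
E
python3 - <<'E'
from h import *
np.set_printoptions(precision=1,suppress=True)
ims=[]
for cam in("top","scene"):
    im,d=vision.grab_frame(cam);np.save(cam+"_d.npy",d);cv2.imwrite(cam+".png",im[:,:,::-1])
    cv2.imwrite(f"pics/{cam}0.png",im[:,:,::-1])
    for t in("blue_mug","white_mug","hook_arm","mug_stand","sugar_jar","tea_tin","saucer","spoon"):
        for o in vision.cut_out(cam,t)[:4]:
            p=cloud(cam,d,o["region"])
            print(cam,t,round(o["conf"],2),np.round(o["uv"]),o["region"].sum(),*( (np.median(p,0),np.percentile(p,2,0),np.percentile(p,98,0)) if len(p) else ()))
    for t in("blue_mug_loop","hook_tip","hook_mid","mug_stand","blue_mug"):
        for o in vision.landmark_of(cam,t)[:4]:
            u=o["uv"]; z={"blue_mug_loop":45.5,"hook_tip":217,"hook_mid":202}.get(t,0)
            print(cam,"LM",t,round(o["conf"],2),np.round(u),onplane(cam,u,z))
print(r.sense())
E
```

```text
top blue_mug 0.83 [377. 218.] 475 [ 484.  -159.1   25.1] [ 455.9 -202.9    0. ] [ 513.5 -119.2   86.9]
top blue_mug 0.62 [336. 210.] 176 [511.5 -42.7   6.4] [474.3 -58.1  -0.5] [531.1 -18.5  60.6]
top white_mug 0.79 [439. 194.] 598 [ 556.6 -350.3   43.9] [ 499.4 -367.1    1.3] [ 587.6 -307.3   86.9]
top hook_arm 0.7 [262. 197.] 162 [533.5 168.4 207. ] [524.3 123.6  15.1] [545.5 216.3 223.1]
top hook_arm 0.47 [281. 202.] 2896 [530.9 136.8  18.2] [463.5  49.5  13.2] [605.7 229.4 220.9]
top mug_stand 0.92 [278. 204.] 2923 [530.9 136.9  18.2] [463.4  49.   13.2] [605.5 229.8 220.9]
top sugar_jar 0.64 [377. 135.] 441 [ 717.1 -155.9  108.4] [ 696.1 -183.    19.4] [ 751.8 -131.6  113.8]
top tea_tin 0.71 [437. 148.] 610 [ 698.5 -341.5   98.1] [ 671.4 -379.2   12.4] [ 732.4 -318.9  103.7]
top tea_tin 0.39 [232. 267.] 1234 [329.3 294.8   9.5] [275.6 239.8  -0.9] [385.4 348.3  20.2]
top saucer 0.81 [232. 266.] 1191 [329.4 295.2   9.7] [275.5 240.2   0.3] [382.6 347.5  20.2]
top saucer 0.44 [258. 197.] 133 [533.5 173.7 207.5] [524.4 123.3 203.1] [542.  212.8 223.1]
top spoon 0.61 [186. 212.] 335
[... 2144 characters left out ...]
[537.1 203.  217. ]
scene LM hook_mid 0.73 [356. 163.] [533.  171.4 202. ]
scene LM hook_mid 0.49 [330. 328.] [ 782.9 -250.7  202. ]
scene LM mug_stand 0.67 [338. 231.] [543.1  97.4   0. ]
scene LM blue_mug 0.8 [298. 254.] [509.9 -40.9   0. ]
scene LM blue_mug 0.66 [264. 273.] [ 485.2 -147.7    0. ]
{'clock': 1.4, 'qpos': array([-1.1,  0.4,  1.6, -0. ,  1.2, -0. ]), 'qvel': array([-0.,  0.,  0.,  0.,  0., -0.]), 'joint_efforts': array([  0. , -60.5, -34.2,  -0. ,   0. ,  -0. ]), 'eef_pos': array([ 260.4, -568.2,  231.3]), 'tcp_rot': array([3.1, 0. , 0.4]), 'contact_force': array([-0.6,  0.2, -0. ]), 'wrist_torque': array([-0. ,  0. , -0.1]), 'grasp_force': 0.0, 'opening': 1.0016925996136716}
```

View pics/top0.png

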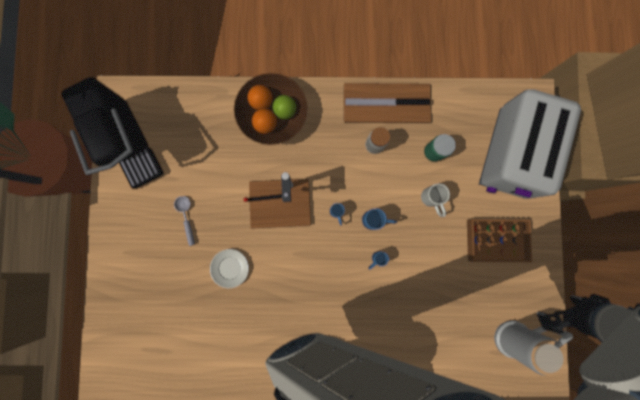

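View pics/scene0.png

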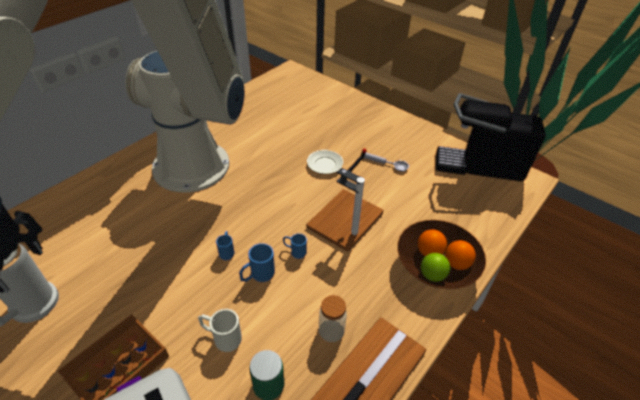

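The top view shows three blue mugs: the largest at (377,218) with its handle towards the right, and smaller ones at (337,210) and (379,258). The stand is at (280,203), with its red-tipped arm pointing left to (246,198). The scene view agrees: large mug at (261,263), red ball at about (364,153).

```bash
cat >> h.py <<'E'
np.set_printoptions(precision=1,suppress=True)
def rows(targets):
    """targets: (x,y,z,yaw_deg) world -> tool-frame rows from the present pose"""
    s=r.sense();p=np.array(s["eef_pos"]);M=R.from_euler("xyz",s["tcp_rot"]).as_matrix()
    yaw=np.arctan2(M[1,0],M[0,0])
    for t in targets:
        print(t, ((M.T@(np.array(t[:3])-p))/10).round(2), "yaw",round(-(np.radians(t[3])-yaw),3))
def show():
    s=r.sense();M=R.from_euler("xyz",s["tcp_rot"]).as_matrix()
    print(round(s["clock"],2),s["eef_pos"],"yaw",np.degrees(np.arctan2(M[1,0],M[0,0])).round(1),"F",s["contact_force"],"open",round(s["opening"],3),"q",np.array(s["qpos"]).round(2))
E
python3 - <<'E'
from h import *
from scipy.optimize import least_squares
def fit(p): 
    f=least_squares(lambda q:np.hypot(p[:,0]-q[0],p[:,1]-q[1])-q[2],[*p[:,:2].mean(0),30],loss="soft_l1").x; return f
for cam in("top","scene"):
    d=np.load(cam+"_d.npy"); P=cloud(cam,d,d>0)
    b=P[(P[:,2]>12)&(P[:,2]<24)&(abs(P[:,0]-535)<95)&(abs(P[:,1]-138)<115)]
    print(cam,"base",cv2.minAreaRect(b[:,:2].astype(np.float32)))
    a=P[(P[:,2]>180)&(P[:,2]<240)&(abs(P[:,0]-555)<80)&(abs(P[:,1]-155)<90)]
    rod=a[(a[:,1]>125)]; print("rod fit x=a*y+b",np.polyfit(rod[:,1],rod[:,0],1), np.percentile(rod[:,1],[1,99]),len(rod))
    print("tip pts",np.median(a[(a[:,2]>212)&(a[:,1]>185)],0)); 
    po=a[(a[:,0]>565)]; print("post",po.mean(0),po.min(0),po.max(0))
    m=P[(P[:,2]>8)&(P[:,2]<95)&(abs(P[:,0]-484)<60)&(abs(P[:,1]+160)<70)]
    top=m[m[:,2]>80]; print("mug rim",fit(top),len(top),top.min(0),top.max(0))
    h=m[(m[:,1]<-190)]; print("handle",h.mean(0),len(h),h.min(0),h.max(0))
rows([(560,-300,300,90),(565,185,300,90),(565,185,192,90)])
E
```

```text
top base ((534.9030151367188, 139.24151611328125), (150.02188110351562, 189.27145385742188), 3.1424319744110107)
rod fit x=a*y+b [ -0.1 553.9] [126.  214.5] 157
tip pts [527.6 207.9 220.4]
post [582.2 106.3 217.2] [565.2  95.9 182.1] [599.6 118.1 225.7]
mug rim [ 484.9 -150.3   29.7] 87 [ 455.8 -194.6   80.3] [ 515.2 -120.1   91.4]
handle [ 477.8 -203.3   63.2] 30 [ 474.2 -216.2   21.2] [ 483.1 -192.6   81.4]
scene base ((531.9776000976562, 139.17611694335938), (152.16665649414062, 192.7669219970703), 2.985929012298584)
rod fit x=a*y+b [ -0.1 553.9] [130.7 211.7] 123
tip pts [529.  207.3 219.5]
post [584.1 104.2 204.2] [565.3  95.6 180.1] [599.9 120.3 222.7]
mug rim [ 483.  -150.3   29.8] 140 [ 451.4 -180.9   80.2] [ 514.2 -118.3   89.9]
handle [ 476.8 -206.4   51. ] 101 [ 470.4 -218.8   19.5] [ 481.2 -190.2   78.5]
(560, -300, 300, 90) [ 38.4 -11.9  -6.9] yaw -1.141
(565, 185, 300, 90) [ 59.1 -55.8  -6.9] yaw -1.141
(565, 185, 192, 90) [ 59.1 -55.8   3.9] yaw -1.141
```

Call:
play_rows([
  {"delta_pos":[3,-3,-5],"yaw":-0.1,"jaw":0},
  {"delta_pos":[8,-8,-8],"yaw":-0.3,"jaw":0},
  {"delta_pos":[12,-11,-8],"yaw":-0.45,"jaw":0},
  {"delta_pos":[15.5,-14.5,-8],"yaw":-0.6,"jaw":0},
  {"delta_pos":[19,-18,-8],"yaw":-0.75,"jaw":0},
  {"delta_pos":[22.5,-21.5,-8],"yaw":-0.9,"jaw":0},
  {"delta_pos":[26,-25,-8],"yaw":-1.05,"jaw":0},
  {"delta_pos":[29.5,-28,-8],"yaw":-1.14,"jaw":0},
])

```text
clock: 2.2
eef_pos: [399.8, -217.9, 311.6]
tcp_rot: [3.141, 0.0, 1.575]
contact_force: [-0.2, -0.6, 0.4]
opening: -0.001
grasp_force: 0.0
```

```bash
python3 - <<'E'
from h import *
show();rows([(572,183,300,93),(572,183,190,93)])
E
```

```text
2.2 [ 399.8 -217.9  311.6] yaw 90.3 F [-0.2 -0.6  0.4] open -0.001 q [-0.5  0.   1.9  0.   1.3 -0.5]
(572, 183, 300, 93) [40.  17.4  1.1] yaw -0.048
(572, 183, 190, 93) [40.  17.4 12.2] yaw -0.048
```

Call:
play_rows([
  {"delta_pos":[4.5,2,0.5],"yaw":-0.05,"jaw":0},
  {"delta_pos":[9,4,1],"yaw":-0.05,"jaw":0},
  {"delta_pos":[14,6,1],"yaw":-0.05,"jaw":0},
  {"delta_pos":[19,8,1],"yaw":-0.05,"jaw":0},
  {"delta_pos":[24,10,1],"yaw":-0.05,"jaw":0},
  {"delta_pos":[29,12,1],"yaw":-0.05,"jaw":0},
  {"delta_pos":[34,15,1],"yaw":-0.05,"jaw":0},
  {"delta_pos":[39,17.4,1],"yaw":-0.05,"jaw":0},
])

```text
clock: 3.0
eef_pos: [561.6, 146.3, 301.4]
tcp_rot: [3.141, 0.0, 1.62]
contact_force: [0.6, -0.2, 1.4]
opening: -0.001
grasp_force: 0.0
```

```bash
python3 - <<'E'
from h import *
show();rows([(572,183,190,93)])
im,d=vision.grab_frame("wrist");cv2.imwrite("pics/w1.png",im[:,:,::-1]);np.save("w1.npy",d)
P=cloud("wrist",d,d>0)
a=P[(P[:,2]>190)&(P[:,2]<212)&(abs(P[:,0]-535)<30)&(P[:,1]>120)&(P[:,1]<225)]
print(len(a),np.polyfit(a[:,1],a[:,0],1) if len(a)>9 else 0)
for n in("hook_tip","hook_mid"):
    for o in vision.landmark_of("wrist",n)[:2]: print(n,o,onplane("wrist",o["uv"],217 if n[-1]=="p" else 202))
E
```

```text
3.0 [561.6 146.3 301.4] yaw 92.8 F [ 0.6 -0.2  1.4] open -0.001 q [ 0.2  0.2  1.6 -0.   1.3  0.2]
(572, 183, 190, 93) [ 3.6  1.2 11.1] yaw -0.003
1527 [ -0.1 555.7]
hook_tip {'uv': [271.0, 120.6], 'conf': 0.63} [526.7 213.9 217. ]
hook_mid {'uv': [277.0, 176.6], 'conf': 0.76} [528.4 165.5 202. ]
```

View pics/w1.png

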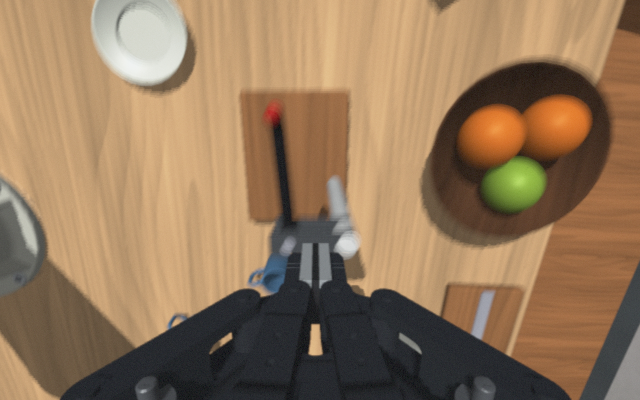

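The wrist view shows the rod running from the hinge near (300,225) up to the red ball at (274,112). The closed fingers are on the right of the hinge.

```bash
python3 - <<'E'
from h import *
show();rows([(572,183,190,96)])
E
```

```text
3.15 [561.7 146.7 300.7] yaw 93.0 F [-0.9 -0.8  0.1] open 0.003 q [0.2 0.2 1.6 0.  1.3 0.2]
(572, 183, 190, 96) [ 3.6  1.2 11.1] yaw -0.052
```

Call:
play_rows([
  {"delta_pos":[2,0.8,1],"yaw":-0.02,"jaw":0},
  {"delta_pos":[3.6,1.2,3],"yaw":-0.05,"jaw":0},
  {"delta_pos":[3.6,1.2,5],"yaw":-0.05,"jaw":0},
  {"delta_pos":[3.6,1.2,7],"yaw":-0.05,"jaw":0},
  {"delta_pos":[3.6,1.2,9],"yaw":-0.05,"jaw":0},
  {"delta_pos":[3.6,1.2,11.1],"yaw":-0.05,"jaw":0},
  {"delta_pos":[3.6,1.2,11.1],"yaw":-0.05,"jaw":0},
  {"delta_pos":[3.6,1.2,11.1],"yaw":-0.05,"jaw":0},
])

```text
clock: 3.95
eef_pos: [571.0, 179.9, 190.6]
tcp_rot: [-3.141, 0.0, 1.669]
contact_force: [0.2, 0.7, -0.2]
opening: 0.001
grasp_force: 0.0
```

```bash
python3 - <<'E'
from h import *
show()
H=np.array([540.4,104.6])
def pt(phi,off,rad=80):
    a=np.radians(phi);u=np.array([np.cos(a),np.sin(a)]);t=np.array([-u[1],u[0]])
    return (*(H+rad*u-off*t).round(1),190,phi)
rows([pt(p,21) for p in (98,103,109,116,123,130,137,144)])
E
```

```text
3.95 [571.  179.9 190.6] yaw 95.6 F [ 0.2  0.7 -0.2] open 0.001 q [ 0.3  0.3  1.7 -0.   1.1  0.2]
(np.float64(550.1), np.float64(186.7), 190, 98) [ 0.9 -2.   0.1] yaw -0.041
(np.float64(542.9), np.float64(187.3), 190, 103) [ 1.  -2.7  0.1] yaw -0.129
(np.float64(534.2), np.float64(187.1), 190, 109) [ 1.1 -3.6  0.1] yaw -0.233
(np.float64(524.2), np.float64(185.7), 190, 116) [ 1.  -4.6  0.1] yaw -0.356
(np.float64(514.4), np.float64(183.1), 190, 123) [ 0.9 -5.6  0.1] yaw -0.478
(np.float64(505.1), np.float64(179.4), 190, 130) [ 0.6 -6.6  0.1] yaw -0.6
(np.float64(496.2), np.float64(174.5), 190, 137) [ 0.2 -7.5  0.1] yaw -0.722
(np.float64(488.0), np.float64(168.6), 190, 144) [-0.3 -8.4  0.1] yaw -0.844
```

Call:
play_rows([
  {"delta_pos":[0.9,-2,0.1],"yaw":-0.04,"jaw":0},
  {"delta_pos":[1,-2.7,0.1],"yaw":-0.13,"jaw":0},
  {"delta_pos":[1.1,-3.6,0.1],"yaw":-0.23,"jaw":0},
  {"delta_pos":[1,-4.6,0.1],"yaw":-0.36,"jaw":0},
  {"delta_pos":[0.9,-5.6,0.1],"yaw":-0.48,"jaw":0},
  {"delta_pos":[0.6,-6.6,0.1],"yaw":-0.6,"jaw":0},
  {"delta_pos":[0.2,-7.5,0.1],"yaw":-0.72,"jaw":0},
  {"delta_pos":[-0.3,-8.4,0.1],"yaw":-0.84,"jaw":0},
])

```text
clock: 4.75
eef_pos: [488.7, 169.8, 191.2]
tcp_rot: [3.138, 0.002, 2.514]
contact_force: [1.8, 0.7, 0.1]
opening: -0.0
grasp_force: 1.0
```

```bash
python3 - <<'E'
from h import *
im,d=vision.grab_frame("wrist");cv2.imwrite("pics/w2.png",im[:,:,::-1])
show()
H=np.array([540.4,104.6])
def pt(phi,off,rad=80):
    a=np.radians(phi);u=np.array([np.cos(a),np.sin(a)]);t=np.array([-u[1],u[0]])
    return (*(H+rad*u-off*t).round(1),190,phi)
rows([pt(p,21) for p in (150,156,162,167,172,176,179,182)])
for n in("hook_tip","hook_mid"):
    for o in vision.landmark_of("wrist",n)[:2]: print(n,o,onplane("wrist",o["uv"],217 if n[-1]=="p" else 202))
E
```

```text
4.8 [487.4 168.8 190.9] yaw 144.5 F [-1.6  0.8  0.1] open 0.0 q [ 0.3  0.2  1.9  0.   1.  -0.6]
(np.float64(481.6), np.float64(162.8), 190, 150) [ 0.1 -0.8  0.1] yaw -0.096
(np.float64(475.9), np.float64(156.3), 190, 156) [ 0.2 -1.7  0.1] yaw -0.201
(np.float64(470.8), np.float64(149.3), 190, 162) [ 0.2 -2.5  0.1] yaw -0.306
(np.float64(467.2), np.float64(143.1), 190, 167) [ 0.1 -3.3  0.1] yaw -0.393
(np.float64(464.1), np.float64(136.5), 190, 172) [ 0.  -4.   0.1] yaw -0.48
(np.float64(462.1), np.float64(131.1), 190, 176) [-0.1 -4.5  0.1] yaw -0.55
(np.float64(460.8), np.float64(127.0), 190, 179) [-0.3 -5.   0.1] yaw -0.603
(np.float64(459.7), np.float64(122.8), 190, 182) [-0.4 -5.3  0.1] yaw -0.655
hook_tip {'uv': [274.1, 227.1], 'conf': 0.88} [453.6 171.6 217. ]
```

View pics/w2.png

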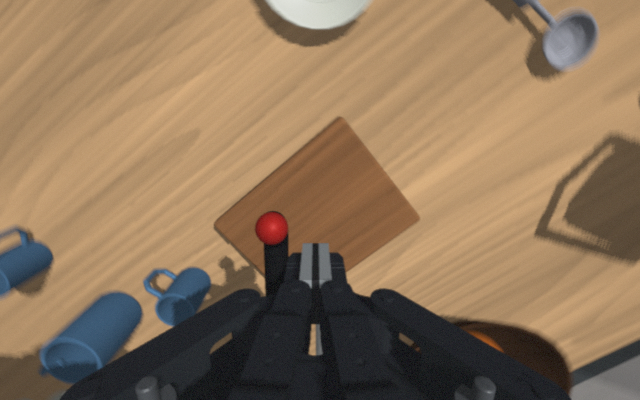

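The arm is following: the red ball is at (272,228), with the rod against the fingers.

Call:
play_rows([
  {"delta_pos":[0.1,-0.8,0.1],"yaw":-0.1,"jaw":0},
  {"delta_pos":[0.2,-1.7,0.1],"yaw":-0.2,"jaw":0},
  {"delta_pos":[0.2,-2.5,0.1],"yaw":-0.31,"jaw":0},
  {"delta_pos":[0.1,-3.3,0.1],"yaw":-0.39,"jaw":0},
  {"delta_pos":[0,-4,0.1],"yaw":-0.48,"jaw":0},
  {"delta_pos":[-0.1,-4.5,0.1],"yaw":-0.55,"jaw":0},
  {"delta_pos":[-0.3,-4.9,0.1],"yaw":-0.6,"jaw":0},
  {"delta_pos":[-0.3,-5,0.1],"yaw":-0.6,"jaw":0},
])

```text
clock: 5.7
eef_pos: [461.9, 127.4, 189.0]
tcp_rot: [3.141, 0.002, 3.107]
contact_force: [1.1, 2.0, 0.1]
opening: -0.0
grasp_force: 0.8
```

```bash
python3 - <<'E'
from h import *
im,d=vision.grab_frame("wrist")
show()
for n in("hook_tip",):
    for o in vision.landmark_of("wrist",n)[:2]:
        p=onplane("wrist",o["uv"],217); print(n,o,p,np.degrees(np.arctan2(p[1]-104.6,p[0]-540.4)))
E
```

```text
5.75 [461.7 127.4 188.9] yaw 177.9 F [-0.3  0.5  0.1] open 0.002 q [ 0.3  0.2  2.   0.   1.  -1.3]
hook_tip {'uv': [268.2, 232.1], 'conf': 0.73} [432.5 108.2 217. ] 178.10970688902438
```

Call:
play_rows([
  {"delta_pos":[0,-0.1,0],"yaw":-0.02,"jaw":0},
  {"delta_pos":[0,-0.2,0],"yaw":-0.03,"jaw":0},
  {"delta_pos":[0,-0.3,0],"yaw":-0.04,"jaw":0},
  {"delta_pos":[0,-0.4,0],"yaw":-0.05,"jaw":0},
  {"delta_pos":[0,-0.5,0],"yaw":-0.06,"jaw":0},
  {"delta_pos":[0,-0.5,0],"yaw":-0.06,"jaw":0},
  {"delta_pos":[0,-0.6,0],"yaw":-0.06,"jaw":0},
  {"delta_pos":[0,-0.6,0],"yaw":-0.06,"jaw":0},
])

```text
clock: 6.6
eef_pos: [460.5, 122.0, 188.2]
tcp_rot: [3.14, -0.0, -3.114]
contact_force: [-0.9, 6.3, 1.2]
opening: -0.003
grasp_force: 3.2
```

Call:
play_rows([
  {"delta_pos":[0,-0.05,0],"yaw":0,"jaw":0},
  {"delta_pos":[0,-0.1,0],"yaw":0,"jaw":0},
  {"delta_pos":[0,-0.15,0],"yaw":0,"jaw":0},
  {"delta_pos":[0,-0.2,0],"yaw":0,"jaw":0},
  {"delta_pos":[0,-0.2,0],"yaw":0,"jaw":0},
  {"delta_pos":[0,-0.2,0],"yaw":0,"jaw":0},
  {"delta_pos":[0,-0.2,0],"yaw":0,"jaw":0},
  {"delta_pos":[0,-0.2,0],"yaw":0,"jaw":0},
])

```text
clock: 7.4
eef_pos: [460.5, 121.6, 188.2]
tcp_rot: [3.137, -0.0, -3.115]
contact_force: [-3.0, 15.8, -0.3]
opening: -0.002
grasp_force: 8.0
```

```bash
python3 - <<'E'
from h import *
im,d=vision.grab_frame("wrist")
show()
for n in("hook_tip",):
    for o in vision.landmark_of("wrist",n)[:2]:
        p=onplane("wrist",o["uv"],217); print(n,o,p,np.degrees(np.arctan2(p[1]-104.6,p[0]-540.4)))
rows([(458,160,190,180),(458,160,320,180),(484,-150,320,83)])
E
```

```text
7.45 [460.5 121.6 188.2] yaw -178.5 F [-3.  15.7 -0.3] open 0.004 q [ 0.2  0.2  2.   0.   1.  -1.4]
hook_tip {'uv': [266.9, 233.8], 'conf': 0.84} [433.3 100.  217. ] -177.52008476180595
hook_tip {'uv': [78.6, 185.4], 'conf': 0.38} [414.2  26.1 217. ] -148.134305168054
(458, 160, 190, 180) [ 0.1  3.9 -0.2] yaw -6.256
(458, 160, 320, 180) [  0.1   3.9 -13.2] yaw -6.256
(484, -150, 320, 83) [ -1.6 -27.1 -13.3] yaw -4.563
```

Call:
play_rows([
  {"delta_pos":[0,2,0],"yaw":0,"jaw":0},
  {"delta_pos":[0,3,-3],"yaw":0,"jaw":0},
  {"delta_pos":[0,3,-7],"yaw":0,"jaw":0},
  {"delta_pos":[0,3,-11],"yaw":0.1,"jaw":0},
  {"delta_pos":[0,0,-13],"yaw":0.25,"jaw":0},
  {"delta_pos":[0,-4,-13],"yaw":0.4,"jaw":0},
  {"delta_pos":[0,-8,-13],"yaw":0.55,"jaw":100},
  {"delta_pos":[-0.3,-12,-13],"yaw":0.7,"jaw":100},
])

```text
clock: 8.3
eef_pos: [466.6, -2.2, 318.4]
tcp_rot: [-3.141, 0.001, 2.464]
contact_force: [0.1, -0.9, 0.6]
opening: 0.332
grasp_force: 0.0
```

```bash
python3 - <<'E'
from h import *
show();rows([(470,-200,300,83)])
E
```

```text
8.3 [466.6  -2.2 318.4] yaw 141.2 F [ 0.1 -0.9  0.6] open 0.332 q [-0.   0.   1.9 -0.   1.3 -0.9]
(470, -200, 300, 83) [-12.7 -15.2   1.9] yaw 1.016
```

Call:
play_rows([
  {"delta_pos":[-2.2,-2.7,0.3],"yaw":0.15,"jaw":100},
  {"delta_pos":[-4.5,-5.4,0.6],"yaw":0.3,"jaw":100},
  {"delta_pos":[-6.8,-8.2,0.9],"yaw":0.45,"jaw":100},
  {"delta_pos":[-9,-11,1.2],"yaw":0.6,"jaw":100},
  {"delta_pos":[-11,-13.5,1.5],"yaw":0.75,"jaw":100},
  {"delta_pos":[-13,-16,1.9],"yaw":0.9,"jaw":100},
  {"delta_pos":[-15,-18.2,1.9],"yaw":1.02,"jaw":100},
  {"delta_pos":[-15,-18.2,1.9],"yaw":1.02,"jaw":100},
])

```text
clock: 9.1
eef_pos: [470.9, -239.5, 298.8]
tcp_rot: [-3.141, 0.001, 1.444]
contact_force: [0.1, -0.2, -0.5]
opening: 1.0
grasp_force: 0.0
```

```bash
python3 - <<'E'
from h import *
from scipy.optimize import least_squares
im,d=vision.grab_frame("wrist");cv2.imwrite("pics/w3.png",im[:,:,::-1])
show()
P=cloud("wrist",d,d>0)
m=P[(P[:,2]>8)&(P[:,2]<95)&(abs(P[:,0]-484)<60)&(abs(P[:,1]+160)<70)]
top=m[(m[:,2]>82)&(m[:,2]<90)];f=lambda p,r0:least_squares(lambda q:np.hypot(p[:,0]-q[0],p[:,1]-q[1])-r0,p[:,:2].mean(0),loss="soft_l1").x
print("rim",len(top),f(top,30),top.min(0),top.max(0))
c=f(top,30)
h=m[(np.hypot(*(m[:,:2]-c).T)>40)&(m[:,2]>60)&(m[:,2]<82)]; v=h[:,:2]-c; print("handle",len(h),h.mean(0),np.degrees(np.arctan2(v[:,1],v[:,0])).mean(),np.hypot(*v.T).max())
for n in("blue_mug","blue_mug_loop"):
    for o in vision.landmark_of("wrist",n)[:3]: print(n,o,onplane("wrist",o["uv"],45.5 if "loop" in n else 0))
E
```

```text
9.15 [ 470.8 -237.8  298.7] yaw 83.0 F [ 0.4  1.4 -0.1] open 1.002 q [-0.5  0.1  1.8 -0.   1.2 -0.3]
rim 640 [ 481.5 -147.2] [ 449.9 -178.7   82. ] [ 513.1 -115.5   87.6]
handle 157 [ 474.8 -200.    73.3] -97.21142383516371 68.22594742320275
blue_mug {'uv': [317.2, 91.3], 'conf': 0.81} [ 484.4 -143.8    0. ]
blue_mug {'uv': [236.0, 118.0], 'conf': 0.57} [ 364.7 -165.3    0. ]
blue_mug_loop {'uv': [316.2, 130.2], 'conf': 0.96} [ 477.1 -191.7   45.5]
blue_mug_loop {'uv': [211.1, 105.5], 'conf': 0.75} [ 348.3 -145.1   45.5]
blue_mug_loop {'uv': [315.3, 88.5], 'conf': 0.69} [ 482.  -141.    45.5]
```

View pics/w3.png

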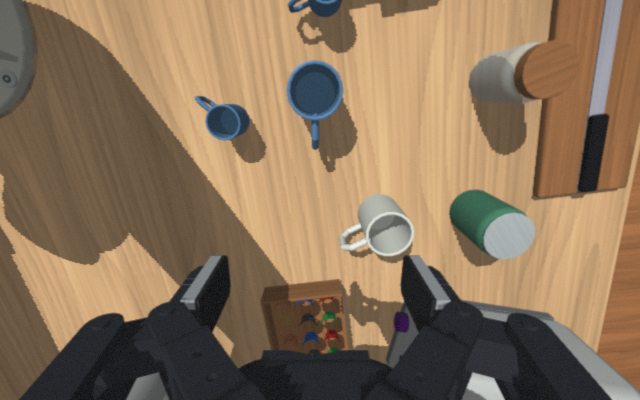

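The wrist view shows the large mug's rim at (315,90) with its handle down to (316,145). Small mugs are at (227,121) and (324,5), and there is free space on both sides for the fingers.

```bash
python3 - <<'E'
from h import *
show();rows([(482.5,-148.5,298,83),(482.5,-148.5,45,83)])
E
```

```text
9.25 [ 470.8 -236.   298.9] yaw 83.1 F [-1.  -0.4 -0.5] open 1.0 q [-0.5  0.1  1.8  0.   1.2 -0.3]
(482.5, -148.5, 298, 83) [8.8 0.1 0.1] yaw 0.002
(482.5, -148.5, 45, 83) [ 8.8  0.1 25.4] yaw 0.002
```

Call:
play_rows([
  {"delta_pos":[3,0,2],"yaw":0,"jaw":100},
  {"delta_pos":[6,0.1,5],"yaw":0,"jaw":100},
  {"delta_pos":[8.8,0.1,8],"yaw":0,"jaw":100},
  {"delta_pos":[8.8,0.1,11],"yaw":0,"jaw":100},
  {"delta_pos":[8.8,0.1,13.5],"yaw":0,"jaw":100},
  {"delta_pos":[8.8,0.1,15.5],"yaw":0,"jaw":100},
  {"delta_pos":[8.8,0.1,17],"yaw":0,"jaw":100},
  {"delta_pos":[8.8,0.1,17],"yaw":0,"jaw":100},
])

```text
clock: 10.05
eef_pos: [481.3, -147.6, 127.6]
tcp_rot: [-3.138, -0.001, 1.452]
contact_force: [0.2, 0.2, -0.3]
opening: 1.001
grasp_force: 0.0
```

```bash
python3 - <<'E'
from h import *
show();rows([(482.5,-148.5,45,83)])
E
```

```text
10.05 [ 481.3 -147.6  127.6] yaw 83.2 F [ 0.2  0.2 -0.3] open 1.001 q [-0.3  0.3  2.   0.   0.9 -0.2]
(482.5, -148.5, 45, 83) [-0.1  0.2  8.3] yaw 0.004
```

Call:
play_rows([
  {"delta_pos":[-0.1,0.1,2],"yaw":0,"jaw":100},
  {"delta_pos":[-0.1,0.1,4],"yaw":0,"jaw":100},
  {"delta_pos":[-0.1,0.1,6],"yaw":0,"jaw":100},
  {"delta_pos":[-0.1,0.1,7.5],"yaw":0,"jaw":100},
  {"delta_pos":[-0.1,0.1,8.3],"yaw":0,"jaw":100},
  {"delta_pos":[-0.1,0.1,8.3],"yaw":0,"jaw":100},
  {"delta_pos":[-0.1,0.1,8.3],"yaw":0,"jaw":60},
  {"delta_pos":[-0.1,0.1,8.3],"yaw":0,"jaw":60},
], grip_force=35)

```text
clock: 10.85
eef_pos: [484.3, -150.3, 47.3]
tcp_rot: [3.14, 0.0, 1.45]
contact_force: [0.4, 0.0, 1.7]
opening: 0.724
grasp_force: 37.8
```

Call:
play_rows([
  {"delta_pos":[0,0,0],"yaw":0,"jaw":60},
  {"delta_pos":[0,0,0],"yaw":0,"jaw":60},
  {"delta_pos":[0,0,0],"yaw":0,"jaw":60},
  {"delta_pos":[0,0,0],"yaw":0,"jaw":60},
  {"delta_pos":[0,0,-1],"yaw":0,"jaw":60},
  {"delta_pos":[0,0,-3],"yaw":0,"jaw":60},
  {"delta_pos":[0,0,-5],"yaw":0,"jaw":60},
  {"delta_pos":[0,0,-6],"yaw":0,"jaw":60},
])

```text
clock: 11.65
eef_pos: [484.5, -150.6, 108.4]
tcp_rot: [3.139, 0.001, 1.45]
contact_force: [0.0, -0.4, -1.6]
opening: 0.724
grasp_force: 39.1
```

```bash
python3 - <<'E'
from h import *
show();print(r.sense()["grasp_force"]);rows([(350,0,260,83),(330,130,260,94)])
E
```

```text
11.65 [ 484.5 -150.6  108.4] yaw 83.1 F [ 0.  -0.4 -1.6] open 0.724 q [-0.3  0.3  2.  -0.   0.8 -0.2]
39.09598734928295
(350, 0, 260, 83) [ 13.3 -15.1 -15.2] yaw 0.001
(330, 130, 260, 94) [ 26.  -18.7 -15.2] yaw -0.191
```

Call:
play_rows([
  {"delta_pos":[0,0,-4],"yaw":0,"jaw":60},
  {"delta_pos":[0,-1,-8],"yaw":0,"jaw":60},
  {"delta_pos":[2,-4,-11],"yaw":0,"jaw":60},
  {"delta_pos":[4.5,-7,-13.5],"yaw":0,"jaw":60},
  {"delta_pos":[7,-10,-15.2],"yaw":-0.05,"jaw":60},
  {"delta_pos":[10,-13,-15.2],"yaw":-0.1,"jaw":60},
  {"delta_pos":[13.3,-15.5,-15.2],"yaw":-0.15,"jaw":60},
  {"delta_pos":[16.5,-17,-15.2],"yaw":-0.17,"jaw":60},
])

```text
clock: 12.45
eef_pos: [332.7, 34.9, 258.4]
tcp_rot: [3.141, -0.0, 1.621]
contact_force: [1.0, -0.1, -2.0]
opening: 0.721
grasp_force: 39.8
```

Call:
play_rows([
  {"delta_pos":[2,0,0],"yaw":0,"jaw":60},
  {"delta_pos":[4,0,0],"yaw":0,"jaw":60},
  {"delta_pos":[6,0,0],"yaw":0,"jaw":60},
  {"delta_pos":[8,0,0],"yaw":0,"jaw":60},
  {"delta_pos":[9,0,0],"yaw":0,"jaw":60},
  {"delta_pos":[10,0,0],"yaw":0,"jaw":60},
  {"delta_pos":[10,0,0],"yaw":0,"jaw":60},
  {"delta_pos":[10,0,0],"yaw":0,"jaw":60},
])

```text
clock: 13.25
eef_pos: [329.8, 133.6, 258.1]
tcp_rot: [-3.141, 0.0, 1.62]
contact_force: [0.9, 0.5, -2.5]
opening: 0.723
grasp_force: 39.8
```

```bash
python3 - <<'E'
from h import *
show()
for cam in("top","scene"):
    im,d=vision.grab_frame(cam);cv2.imwrite(f"{cam}2.png",im[:,:,::-1]);np.save(cam+"_d2.npy",d)
    for n,z in(("hook_tip",217),("hook_mid",202)):
        for o in vision.landmark_of(cam,n)[:2]: print(cam,n,o,onplane(cam,o["uv"],z))
    P=cloud(cam,d,d>0)
    a=P[(P[:,2]>192)&(P[:,2]<232)&(abs(P[:,0]-475)<52)&(abs(P[:,1]-100)<22)]
    if len(a)>9:
        rod=a[a[:,0]>442]; print("rod",len(rod),np.polyfit(rod[:,0],rod[:,1],1),np.polyval(np.polyfit(rod[:,0],rod[:,1],1),[440,480,520]),a[:,0].min(),"tip",a[a[:,2]>214].mean(0))
c=cv2.imread("scene2.png")[60:260,160:480]; cv2.imwrite("pics/s2.png",cv2.resize(c,None,fx=2.4,fy=2.4,interpolation=cv2.INTER_CUBIC))
E
```

```text
13.25 [329.8 133.6 258.1] yaw 92.8 F [ 0.9  0.5 -2.5] open 0.723 q [ 0.4 -0.1  2.1 -0.   1.1  0.3]
top hook_tip {'uv': [284.8, 234.7], 'conf': 0.71} [435.  105.9 217. ]
top hook_mid {'uv': [285.5, 219.4], 'conf': 0.73} [475.2 105.7 202. ]
rod 149 [ 0.1 70.9] [ 98.8 101.3 103.8] 429.12551097099885 tip [453.6 100.4 220.8]
scene hook_tip {'uv': [311.9, 155.9], 'conf': 0.51} [435.7 102.2 217. ]
scene hook_mid {'uv': [325.5, 169.6], 'conf': 0.69} [487.2  97.  202. ]
rod 141 [ 0.1 69.4] [ 97.5 100.1 102.6] 428.2930560491858 tip [461.4 100.5 218.9]
```

View pics/s2.png

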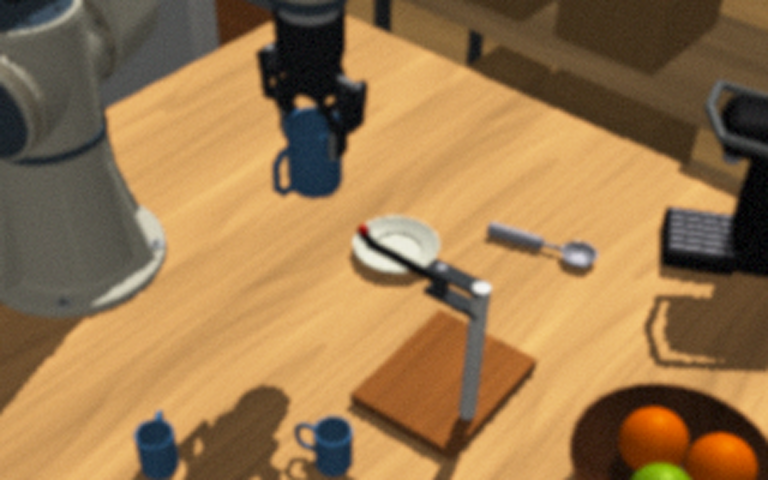

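The scene view shows the mug held upright, handle towards the viewer at (285,172). The arm is fully out, red ball at (362,231), pointing at the robot.

```bash
python3 - <<'E'
from h import *
tcp=np.array(r.sense()["eef_pos"])
im=cv2.imread("scene2.png").astype(int);d=np.load("scene_d2.npy")
blue=(im[:,:,0]>im[:,:,2]*1.6)&(im[:,:,0]>40)
P=cloud("scene",d,blue)
m=P[np.all(abs(P-(tcp+[0,-10,-5]))<[60,90,90],1)]; print(len(m),m.min(0),m.max(0),np.percentile(m,[2,98],0))
h=m[m[:,1]<tcp[1]-42]; print("handle",len(h),h.mean(0),np.percentile(h,[3,97],0), h.mean(0)-tcp)
for o in vision.landmark_of("scene","blue_mug_loop")[:3]: print(o,onplane("scene",o["uv"],tcp[2]), )
b=m[(m[:,1]>tcp[1]-30)]; print("body z",np.percentile(b[:,2],[1,99]))
rows([(365,142,209,93.3),(400,144.5,209,93.3),(478,149,209,93.3)])
E
```

```text
592 [297.4  85.4 218.6] [367.9 165.  327.5] [[300.9  96.  222.9]
 [362.4 160.5 311.5]]
handle 6 [336.9  88.7 276. ] [[335.3  85.7 242.5]
 [338.3  91.3 286.4]] [  6.9 -44.8  17.8]
{'uv': [288.0, 241.0], 'conf': 0.98} [ 610.6 -178.4  258.2]
{'uv': [223.6, 234.8], 'conf': 0.74} [ 497.5 -254.   258.2]
{'uv': [276.4, 128.4], 'conf': 0.68} [321.3  88.8 258.2]
body z [222.1 319.7]
(365, 142, 209, 93.3) [0.7 3.5 4.9] yaw -0.009
(400, 144.5, 209, 93.3) [0.8 7.  4.9] yaw -0.009
(478, 149, 209, 93.3) [ 0.8 14.9  4.9] yaw -0.009
```

```bash
python3 - <<'E'
from h import *
rows([(365,139.2,211,93.3),(400,141.4,211,93.3),(431,143.4,211,93.3),(477,146.2,211,93.3)])
E
```

```text
(365, 139.2, 211, 93.3) [0.4 3.5 4.7] yaw -0.009
(400, 141.4, 211, 93.3) [0.4 7.  4.7] yaw -0.009
(431, 143.4, 211, 93.3) [ 0.5 10.1  4.7] yaw -0.009
(477, 146.2, 211, 93.3) [ 0.6 14.7  4.7] yaw -0.009
```

Call:
play_rows([
  {"delta_pos":[0.3,1,1],"yaw":0,"jaw":60},
  {"delta_pos":[0.4,2,2],"yaw":0,"jaw":60},
  {"delta_pos":[0.4,3,3.2],"yaw":0,"jaw":60},
  {"delta_pos":[0.4,3.5,4.2],"yaw":0,"jaw":60},
  {"delta_pos":[0.4,4,4.7],"yaw":0,"jaw":60},
  {"delta_pos":[0.4,4,4.7],"yaw":0,"jaw":60},
  {"delta_pos":[0.4,4,4.7],"yaw":0,"jaw":60},
  {"delta_pos":[0.4,4,4.7],"yaw":0,"jaw":60},
])

```text
clock: 14.4
eef_pos: [369.6, 139.9, 211.6]
tcp_rot: [3.141, -0.0, 1.62]
contact_force: [-0.3, -0.5, -1.6]
opening: 0.724
grasp_force: 39.8
```

```bash
python3 - <<'E'
from h import *
show()
rows([(400,141.4,211,93.3),(431,143.4,211,93.3),(455,144.8,211,93.3),(477,146.2,211,93.3)])
im,d=vision.grab_frame("scene");c=im[90:230,230:390,::-1]; cv2.imwrite("pics/s3.png",cv2.resize(c,None,fx=4,fy=4,interpolation=cv2.INTER_CUBIC))
t=r.sense()["eef_pos"]
for o in vision.landmark_of("scene","blue_mug_loop")[:3]: print(o,onplane("scene",o["uv"],t[2]-1.5)-t)
E
```

```text
14.4 [369.6 139.9 211.6] yaw 92.8 F [-0.3 -0.5 -1.6] open 0.724 q [0.4 0.  2.1 0.  1.  0.3]
(400, 141.4, 211, 93.3) [-0.   3.   0.1] yaw -0.009
(431, 143.4, 211, 93.3) [0.1 6.2 0.1] yaw -0.009
(455, 144.8, 211, 93.3) [0.1 8.6 0.1] yaw -0.009
(477, 146.2, 211, 93.3) [ 0.1 10.8  0.1] yaw -0.009
{'uv': [224.2, 235.1], 'conf': 0.84} [  93.7 -370.3   -1.5]
{'uv': [287.5, 241.3], 'conf': 0.81} [ 212.4 -291.3   -1.5]
{'uv': [293.9, 148.4], 'conf': 0.71} [  3.  -39.5  -1.5]
```

View pics/s3.png

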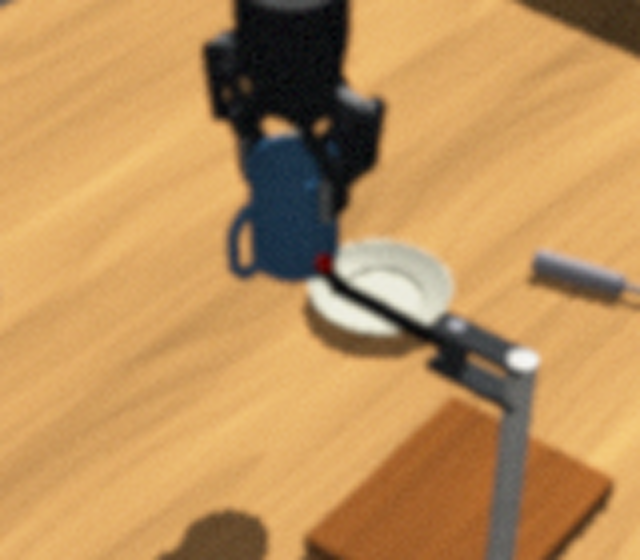

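The crop shows the handle opening at (243,242) and the red ball ahead of it at (323,262), with the rod running down and to the right. I'll check the sideways alignment by projection before threading.

```bash
python3 - <<'E'
from h import *
def proj(cam,p):
    c=vision.calibration(cam);E=np.linalg.inv(np.array(c["extrinsics"]));q=E[:3,:3]@np.array(p)+E[:3,3];q=np.array(c["mtx"])@q;return q[:2]/q[2]
t=np.array(r.sense()["eef_pos"])
L=t+[2.8,-45.5,-1.5]
print("loop",proj("scene",L),"dx,dy,dz /10mm",[proj("scene",L+10*e)-proj("scene",L) for e in np.eye(3)])
print("ball",proj("scene",[434.6,98,217]),"hinge-rod",proj("scene",[500,101.8,202]))
im,d=vision.grab_frame("scene")
hsv=cv2.cvtColor(im,cv2.COLOR_RGB2HSV);w=(slice(140,175),slice(295,330))
red=((hsv[...,0]<8)|(hsv[...,0]>172))&(hsv[...,1]>150);red[:140]=0;red[175:]=0;red[:,:295]=0;red[:,330:]=0
v,u=np.nonzero(red);print("red",u.mean(),v.mean(),len(u))
im,d=vision.grab_frame("top");L2=proj("top",L);print("top loop",L2,"ball",proj("top",[434.6,98,217]))
hsv=cv2.cvtColor(im,cv2.COLOR_RGB2HSV);red=((hsv[...,0]<8)|(hsv[...,0]>172))&(hsv[...,1]>150);m=np.zeros_like(red);m[215:255,265:305]=1
v,u=np.nonzero(red&m);print("red",u.mean() if len(u) else 0,v.mean() if len(u) else 0,len(u))
cv2.imwrite("pics/t3.png",cv2.resize(im[190:290,230:360,::-1],None,fx=5,fy=5,interpolation=cv2.INTER_CUBIC))
E
```

```text
loop [292.4 149.4] dx,dy,dz /10mm [array([2.7, 1.5]), array([ 2.5, -1.7]), array([-0.1, -2.9])]
ball [310.6 156.5] hinge-rod [330.5 170.8]
red 310.6 155.4 15
top loop [289.  258.9] ball [287.8 234.9]
red 287.5 234.5 8
```

View pics/t3.png

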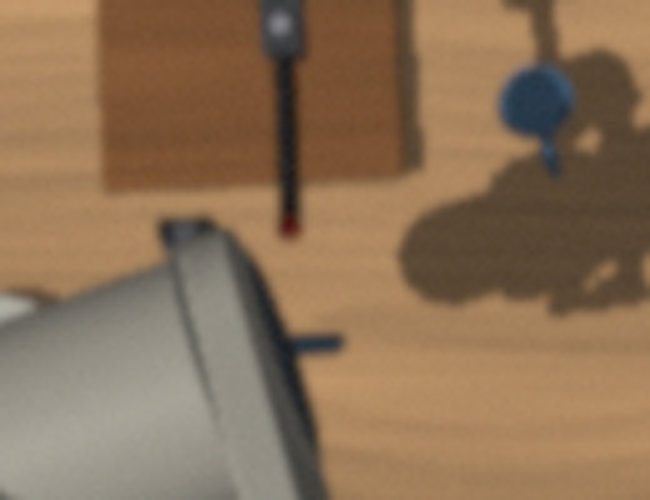

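The top crop shows the rod pointing straight down with the red ball at (289,226). The handle bar is at (295–343,344), so its opening lines up with the rod after a shift of about +1.5 mm in y.

Call:
play_rows([
  {"delta_pos":[0.15,1,0.1],"yaw":-0.01,"jaw":60},
  {"delta_pos":[0.2,2,0.1],"yaw":-0.01,"jaw":60},
  {"delta_pos":[0.2,3,0.1],"yaw":-0.01,"jaw":60},
  {"delta_pos":[0.2,4,0.1],"yaw":-0.01,"jaw":60},
  {"delta_pos":[0.2,5,0.1],"yaw":-0.01,"jaw":60},
  {"delta_pos":[0.2,5.8,0.1],"yaw":-0.01,"jaw":60},
  {"delta_pos":[0.25,6.6,0.1],"yaw":-0.01,"jaw":60},
  {"delta_pos":[0.25,7.4,0.1],"yaw":-0.01,"jaw":60},
])

```text
clock: 15.4
eef_pos: [444.1, 146.0, 210.1]
tcp_rot: [-3.141, 0.0, 1.63]
contact_force: [-0.2, -0.4, -1.2]
opening: 0.721
grasp_force: 39.8
```

```bash
python3 - <<'E'
from h import *
show()
rows([(455,146.3,211,93.3),(477,147.7,211,93.3)])
im,d=vision.grab_frame("scene");c=im[110:210,260:380,::-1]; cv2.imwrite("pics/s4.png",cv2.resize(c,None,fx=5,fy=5,interpolation=cv2.INTER_CUBIC))
E
```

```text
15.4 [444.1 146.  210.1] yaw 93.4 F [-0.2 -0.4 -1.2] open 0.721 q [0.3 0.1 2.  0.  1.  0.3]
(455, 146.3, 211, 93.3) [-0.   1.1 -0.1] yaw 0.001
(477, 147.7, 211, 93.3) [-0.   3.3 -0.1] yaw 0.001
```

View pics/s4.png

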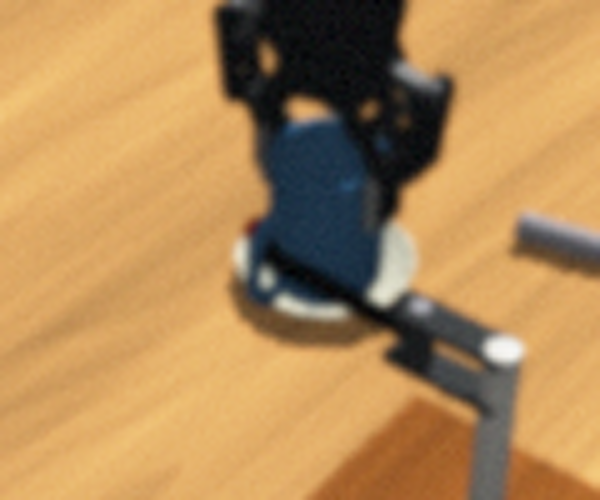

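The handle is over the rod: the red ball shows behind the bar at (250,228) and the rod runs out of the opening at (275,255). There is no contact force, so I'll slide on and then lower.

Call:
play_rows([
  {"delta_pos":[0,0.8,0],"yaw":0,"jaw":60},
  {"delta_pos":[0,1.6,0],"yaw":0,"jaw":60},
  {"delta_pos":[0,2.4,0],"yaw":0,"jaw":60},
  {"delta_pos":[0,3.1,0],"yaw":0,"jaw":60},
  {"delta_pos":[0,3.6,0.4],"yaw":0,"jaw":60},
  {"delta_pos":[0,3.6,0.8],"yaw":0,"jaw":60},
  {"delta_pos":[0,3.6,1.2],"yaw":0,"jaw":60},
  {"delta_pos":[0,3.6,1.4],"yaw":0,"jaw":60},
])

```text
clock: 16.25
eef_pos: [478.8, 148.0, 195.4]
tcp_rot: [-3.14, 0.0, 1.63]
contact_force: [-0.5, 0.5, -1.1]
opening: 0.723
grasp_force: 39.8
```

Call:
play_rows([
  {"delta_pos":[0,0,0.1],"yaw":0,"jaw":60},
  {"delta_pos":[0,0,0.2],"yaw":0,"jaw":60},
  {"delta_pos":[0,0,0.3],"yaw":0,"jaw":60},
  {"delta_pos":[0,0,0.4],"yaw":0,"jaw":60},
  {"delta_pos":[0,0,0.5],"yaw":0,"jaw":60},
  {"delta_pos":[0,0,0.5],"yaw":0,"jaw":60},
  {"delta_pos":[0,0,0.5],"yaw":0,"jaw":60},
  {"delta_pos":[0,0,0.5],"yaw":0,"jaw":60},
])

```text
clock: 17.05
eef_pos: [479.5, 148.2, 191.3]
tcp_rot: [3.141, -0.0, 1.63]
contact_force: [-0.3, -0.4, -2.3]
opening: 0.723
grasp_force: 39.8
```

Call:
play_rows([
  {"delta_pos":[0,0,0.05],"yaw":0,"jaw":60},
  {"delta_pos":[0,0,0.1],"yaw":0,"jaw":60},
  {"delta_pos":[0,0,0.15],"yaw":0,"jaw":60},
  {"delta_pos":[0,0,0.2],"yaw":0,"jaw":60},
  {"delta_pos":[0,0,0.25],"yaw":0,"jaw":60},
  {"delta_pos":[0,0,0.25],"yaw":0,"jaw":60},
  {"delta_pos":[0,0,0.25],"yaw":0,"jaw":60},
  {"delta_pos":[0,0,0.25],"yaw":0,"jaw":60},
])

```text
clock: 17.85
eef_pos: [479.4, 148.1, 188.7]
tcp_rot: [3.142, -0.0, 1.63]
contact_force: [0.1, 0.3, -2.2]
opening: 0.721
grasp_force: 39.8
```

Call:
play_rows([
  {"delta_pos":[0,0,0.05],"yaw":0,"jaw":60},
  {"delta_pos":[0,0,0.1],"yaw":0,"jaw":60},
  {"delta_pos":[0,0,0.15],"yaw":0,"jaw":60},
  {"delta_pos":[0,0,0.2],"yaw":0,"jaw":60},
  {"delta_pos":[0,0,0.2],"yaw":0,"jaw":60},
  {"delta_pos":[0,0,0.2],"yaw":0,"jaw":60},
  {"delta_pos":[0,0,0.2],"yaw":0,"jaw":60},
  {"delta_pos":[0,0,0.2],"yaw":0,"jaw":60},
])

```text
clock: 18.65
eef_pos: [479.5, 148.2, 186.8]
tcp_rot: [3.141, -0.0, 1.63]
contact_force: [-0.9, 0.1, 3.8]
opening: 0.72
grasp_force: 40.3
```

Call:
play_rows([
  {"delta_pos":[0,0,0],"yaw":0,"jaw":100},
  {"delta_pos":[0,0,0],"yaw":0,"jaw":100},
  {"delta_pos":[0,0,0],"yaw":0,"jaw":100},
  {"delta_pos":[0,0,0],"yaw":0,"jaw":100},
  {"delta_pos":[0,0,-2],"yaw":0,"jaw":100},
  {"delta_pos":[0,0,-5],"yaw":0,"jaw":100},
  {"delta_pos":[0,0,-9],"yaw":0,"jaw":100},
  {"delta_pos":[0,0,-13],"yaw":0,"jaw":100},
])

```text
clock: 19.45
eef_pos: [479.0, 148.0, 317.8]
tcp_rot: [-3.141, 0.0, 1.63]
contact_force: [1.0, -0.3, -0.1]
opening: 0.998
grasp_force: 0.0
```

Call:
play_rows([
  {"delta_pos":[1,-3,-3],"yaw":0,"jaw":100},
  {"delta_pos":[2,-6,-4],"yaw":0,"jaw":100},
  {"delta_pos":[4,-9,-4],"yaw":0,"jaw":100},
  {"delta_pos":[7,-11,-4],"yaw":0,"jaw":100},
  {"delta_pos":[10,-13,-4],"yaw":0,"jaw":100},
  {"delta_pos":[13,-14,-4],"yaw":0,"jaw":100},
  {"delta_pos":[15,-14,-4],"yaw":0,"jaw":100},
  {"delta_pos":[15,-14,-4],"yaw":0,"jaw":100},
])

```text
clock: 20.25
eef_pos: [330.3, 291.5, 356.7]
tcp_rot: [3.142, -0.001, 1.632]
contact_force: [-0.0, -0.6, -0.3]
opening: 0.998
grasp_force: 0.0
```

Call:
play_rows([
  {"delta_pos":[0,0,0],"yaw":0,"jaw":100},
  {"delta_pos":[0,0,0],"yaw":0,"jaw":100},
  {"delta_pos":[0,0,0],"yaw":0,"jaw":100},
  {"delta_pos":[0,0,0],"yaw":0,"jaw":100},
  {"delta_pos":[0,0,0],"yaw":0,"jaw":100},
  {"delta_pos":[0,0,0],"yaw":0,"jaw":100},
  {"delta_pos":[0,0,0],"yaw":0,"jaw":100},
  {"delta_pos":[0,0,0],"yaw":0,"jaw":100},
])

```text
clock: 21.05
eef_pos: [330.8, 289.6, 356.7]
tcp_rot: [-3.142, -0.0, 1.63]
contact_force: [0.4, 0.1, -0.5]
opening: 1.005
grasp_force: 0.0
```

```bash
python3 - <<'E'
from h import *
show()
im,d=vision.grab_frame("scene")
for n,z in(("blue_mug_loop",195),("hook_tip",217),("hook_mid",202)):
    for o in vision.landmark_of("scene",n)[:3]: print(n,o,onplane("scene",o["uv"],z))
cv2.imwrite("pics/s5.png",cv2.resize(im[100:240,240:420,::-1],None,fx=4,fy=4,interpolation=cv2.INTER_CUBIC))
E
```

```text
21.05 [330.8 289.6 356.7] yaw 93.4 F [ 0.4  0.1 -0.5] open 1.005 q [ 0.7 -0.1  1.8  0.   1.4  0.7]
blue_mug_loop {'uv': [324.9, 172.8], 'conf': 0.92} [489.2  92.4 195. ]
blue_mug_loop {'uv': [226.4, 237.7], 'conf': 0.74} [ 461.7 -224.9  195. ]
blue_mug_loop {'uv': [294.1, 241.6], 'conf': 0.58} [ 585.  -133.3  195. ]
hook_tip {'uv': [310.8, 157.1], 'conf': 0.7} [436.8  96.5 217. ]
hook_mid {'uv': [327.9, 168.7], 'conf': 0.48} [489.7 103.9 202. ]
```

View pics/s5.png

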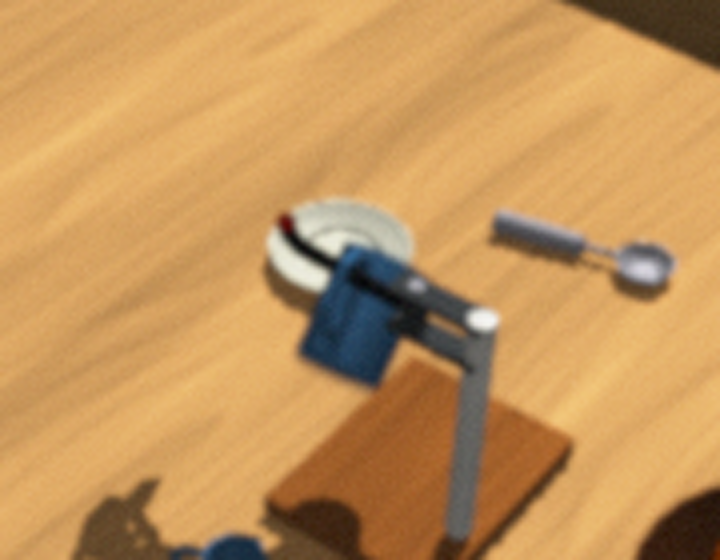

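The mug hangs on the rod around (355,310), tilted in mid-sway, and the arm is still out with the ball at (286,224). I'll let the sway settle.

Call:
play_rows([
  {"delta_pos":[0,0,0],"yaw":0,"jaw":100},
  {"delta_pos":[0,0,0],"yaw":0,"jaw":100},
  {"delta_pos":[0,0,0],"yaw":0,"jaw":100},
  {"delta_pos":[0,0,0],"yaw":0,"jaw":100},
  {"delta_pos":[0,0,0],"yaw":0,"jaw":100},
  {"delta_pos":[0,0,0],"yaw":0,"jaw":100},
  {"delta_pos":[0,0,0],"yaw":0,"jaw":100},
  {"delta_pos":[0,0,0],"yaw":0,"jaw":100},
])

```text
clock: 22.05
eef_pos: [330.8, 289.6, 356.7]
tcp_rot: [-3.142, 0.0, 1.63]
contact_force: [0.1, -0.3, 1.0]
opening: 1.0
grasp_force: 0.0
```

Call:
play_rows([
  {"delta_pos":[0,0,0],"yaw":0,"jaw":100},
  {"delta_pos":[0,0,0],"yaw":0,"jaw":100},
  {"delta_pos":[0,0,0],"yaw":0,"jaw":100},
  {"delta_pos":[0,0,0],"yaw":0,"jaw":100},
  {"delta_pos":[0,0,0],"yaw":0,"jaw":100},
  {"delta_pos":[0,0,0],"yaw":0,"jaw":100},
  {"delta_pos":[0,0,0],"yaw":0,"jaw":100},
  {"delta_pos":[0,0,0],"yaw":0,"jaw":100},
])

```text
clock: 22.85
eef_pos: [330.8, 289.6, 356.7]
tcp_rot: [3.142, -0.0, 1.63]
contact_force: [-0.1, -0.4, -0.4]
opening: 0.999
grasp_force: 0.0
```

Call:
play_rows([
  {"delta_pos":[0,0,0],"yaw":0,"jaw":100},
  {"delta_pos":[0,0,0],"yaw":0,"jaw":100},
  {"delta_pos":[0,0,0],"yaw":0,"jaw":100},
  {"delta_pos":[0,0,0],"yaw":0,"jaw":100},
  {"delta_pos":[0,0,0],"yaw":0,"jaw":100},
  {"delta_pos":[0,0,0],"yaw":0,"jaw":100},
  {"delta_pos":[0,0,0],"yaw":0,"jaw":100},
  {"delta_pos":[0,0,0],"yaw":0,"jaw":100},
])

```text
clock: 23.65
eef_pos: [330.8, 289.6, 356.7]
tcp_rot: [-3.142, 0.0, 1.63]
contact_force: [-0.4, 0.3, 0.1]
opening: 1.002
grasp_force: 0.0
```

Call:
play_rows([
  {"delta_pos":[0,0,0],"yaw":0,"jaw":100},
  {"delta_pos":[0,0,0],"yaw":0,"jaw":100},
  {"delta_pos":[0,0,0],"yaw":0,"jaw":100},
  {"delta_pos":[0,0,0],"yaw":0,"jaw":100},
  {"delta_pos":[0,0,0],"yaw":0,"jaw":100},
  {"delta_pos":[0,0,0],"yaw":0,"jaw":100},
  {"delta_pos":[0,0,0],"yaw":0,"jaw":100},
  {"delta_pos":[0,0,0],"yaw":0,"jaw":100},
])

```text
clock: 24.45
eef_pos: [330.8, 289.6, 356.7]
tcp_rot: [3.142, -0.0, 1.63]
contact_force: [0.1, 1.4, -0.6]
opening: 1.003
grasp_force: 0.0
```

Call:
play_rows([
  {"delta_pos":[0,0,0],"yaw":0,"jaw":100},
  {"delta_pos":[0,0,0],"yaw":0,"jaw":100},
  {"delta_pos":[0,0,0],"yaw":0,"jaw":100},
  {"delta_pos":[0,0,0],"yaw":0,"jaw":100},
  {"delta_pos":[0,0,0],"yaw":0,"jaw":100},
  {"delta_pos":[0,0,0],"yaw":0,"jaw":100},
  {"delta_pos":[0,0,0],"yaw":0,"jaw":100},
  {"delta_pos":[0,0,0],"yaw":0,"jaw":100},
])

```text
clock: 25.25
eef_pos: [330.8, 289.6, 356.7]
tcp_rot: [3.142, -0.0, 1.63]
contact_force: [0.5, -0.4, 0.7]
opening: 0.997
grasp_force: 0.0
```

```bash
python3 - <<'E'
from h import *
for k in range(4):
    im,d=vision.grab_frame("scene")
    b=(im[...,2].astype(int)>im[...,0]*1.6)&(im[...,2]>40)
    P=cloud("scene",d,b);m=P[(P[:,2]>90)&(abs(P[:,0]-480)<70)&(abs(P[:,1]-100)<90)];print(len(m),m.mean(0),np.percentile(m,[3,97],0).ravel())
for n,z in(("blue_mug_loop",190),("hook_tip",217)):
    for o in vision.landmark_of("scene",n)[:1]: print(n,o,onplane("scene",o["uv"],z))
show()
E
```

```text
522 [496.7  94.9 171.5] [473.3  69.6 139.  517.8 132.4 212.9]
473 [495.8 103.1 174.8] [473.3  73.7 142.4 516.7 138.4 213.5]
456 [495.5 107.8 176.8] [472.7  74.3 142.5 516.6 142.  213.9]
456 [495.8 108.  176.9] [474.8  75.1 143.3 517.3 143.7 214.5]
blue_mug_loop {'uv': [288.6, 242.0], 'conf': 0.9} [ 573.5 -139.3  190. ]
hook_tip {'uv': [311.2, 157.1], 'conf': 0.6} [437.5  97.2 217. ]
25.55 [330.8 289.6 356.7] yaw 93.4 F [ 0.2 -0.1  0.2] open 0.999 q [ 0.7 -0.1  1.8 -0.   1.4  0.7]
```

Call:
play_rows([
  {"delta_pos":[0,0,0],"yaw":0,"jaw":100},
  {"delta_pos":[0,0,0],"yaw":0,"jaw":100},
  {"delta_pos":[0,0,0],"yaw":0,"jaw":100},
  {"delta_pos":[0,0,0],"yaw":0,"jaw":100},
  {"delta_pos":[0,0,0],"yaw":0,"jaw":100},
  {"delta_pos":[0,0,0],"yaw":0,"jaw":100},
  {"delta_pos":[0,0,0],"yaw":0,"jaw":100},
  {"delta_pos":[0,0,0],"yaw":0,"jaw":100},
])

```text
clock: 26.35
eef_pos: [330.8, 289.6, 356.7]
tcp_rot: [3.142, 0.0, 1.63]
contact_force: [-0.4, -0.3, -0.8]
opening: 0.998
grasp_force: 0.0
```

Call:
play_rows([
  {"delta_pos":[0,0,0],"yaw":0,"jaw":100},
  {"delta_pos":[0,0,0],"yaw":0,"jaw":100},
  {"delta_pos":[0,0,0],"yaw":0,"jaw":100},
  {"delta_pos":[0,0,0],"yaw":0,"jaw":100},
  {"delta_pos":[0,0,0],"yaw":0,"jaw":100},
  {"delta_pos":[0,0,0],"yaw":0,"jaw":100},
  {"delta_pos":[0,0,0],"yaw":0,"jaw":100},
  {"delta_pos":[0,0,0],"yaw":0,"jaw":100},
])

```text
clock: 27.15
eef_pos: [330.8, 289.6, 356.7]
tcp_rot: [3.142, 0.0, 1.63]
contact_force: [0.2, 0.5, -0.2]
opening: 1.0
grasp_force: 0.0
```

Call:
play_rows([
  {"delta_pos":[0,0,0],"yaw":0,"jaw":100},
  {"delta_pos":[0,0,0],"yaw":0,"jaw":100},
  {"delta_pos":[0,0,0],"yaw":0,"jaw":100},
  {"delta_pos":[0,0,0],"yaw":0,"jaw":100},
  {"delta_pos":[0,0,0],"yaw":0,"jaw":100},
  {"delta_pos":[0,0,0],"yaw":0,"jaw":100},
  {"delta_pos":[0,0,0],"yaw":0,"jaw":100},
  {"delta_pos":[0,0,0],"yaw":0,"jaw":100},
])

```text
clock: 27.95
eef_pos: [330.8, 289.6, 356.7]
tcp_rot: [-3.142, -0.0, 1.63]
contact_force: [-0.1, -0.8, 0.3]
opening: 1.001
grasp_force: 0.0
```

```bash
python3 - <<'E'
from h import *
for k in range(8):
    im,d=vision.grab_frame("scene")
    b=(im[...,2].astype(int)>im[...,0]*1.6)&(im[...,2]>40)
    P=cloud("scene",d,b);m=P[(P[:,2]>90)&(abs(P[:,0]-480)<70)&(abs(P[:,1]-100)<90)];print(len(m),m.mean(0),np.percentile(m,[3,97],0).ravel())
im,d=vision.grab_frame("top");P=cloud("top",d,d>0)
a=P[(P[:,2]>192)&(P[:,2]<232)&(abs(P[:,0]-450)<22)&(abs(P[:,1]-100)<22)];print("rod",np.median(a,0),len(a))
show()
E
```

```text
561 [497.5  88.5 169.8] [475.9  62.1 133.4 518.6 129.2 212.6]
538 [497.1  93.1 170.8] [474.5  66.8 138.3 517.9 132.3 213.5]
508 [496.8  97.6 172.4] [474.3  70.8 141.2 517.4 134.8 213.2]
488 [496.2 100.7 173.7] [473.   72.2 142.9 517.2 136.1 213.9]
476 [496.5 101.2 174. ] [475.6  72.4 142.9 517.1 137.  213.9]
489 [496.8  98.8 173.4] [476.9  71.6 143.2 517.1 135.2 214.2]
516 [497.6  94.9 172.3] [475.7  67.5 142.4 518.5 133.6 213.1]
542 [498.2  90.4 171.6] [478.3  63.5 139.3 518.7 131.3 213.5]
rod [452.5 100.3 209.1] 78
28.4 [330.8 289.6 356.7] yaw 93.4 F [ 1.  -0.3  0.5] open 1.005 q [ 0.7 -0.1  1.8  0.   1.4  0.7]
```

The mug sways only slightly and isn't sliding noticeably along the rod, and the arm is still fully out. I'm handing in.

```bash
python3 -c "
from h import *
print(r.sign_off())"
```

```text
the job is handed in; nothing more can be done
None
```

I swung the hook arm out to its stop, then hung the largest blue mug by its handle on the rod and released it. At hand-in, about 28 s in, the mug was swaying slightly, the arm was still out and the robot was clear; I didn't re-measure the bystanders, and sign-off gave no verdict.

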